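Load the cleaned nozzles into the tool-change magazine in running order

ROBOT

A 7-joint arm with a two-finger parallel gripper is mounted at the origin on the work surface. World frame = base frame: x ahead of the robot, y to its left, z up, the work surface at z = 0. Lengths are in m, angles in rad, forces in N, time in s.
With the tool pointing down it reaches from about 0.425 to 0.875 m from the base axis. Payload 4.7 kg.
Tool frame: the origin (TCP) lies at the very end of the fingers, on their centre line; the grasp point (between the pads) lies 19 mm behind it; z points along the fingers, y is the direction in which the jaws open and shut (so a half turn about z gives the same grasp; the last joint's range is limited). The gripper opens to 87 mm and grips with 3 to 60 N. Pads are 19 mm wide; open, the fingers measure 117 mm over their backs; the gripper's body (75 mm by 190 mm) begins 51 mm behind the grasp point.
Start: joints at [-1.283, 0.321, -0.07, 1.45, 0.023, 1.371, -0.057], TCP at [0.176, 0.626, 0.223] pointing down, gripper open.
Joint ranges: [-2.86, 2.86], [-0.3, 2.09], [-1.38, 1.24], [0.06, 2.45], [-1.56, 4.7], [0.09, 2.05], [-2.69, 2.69]. Speed limits (rad/s): [2.57, 2.57, 3.14, 3.14, 3.14, 3.14, 3.14].

INTERFACE

Orientations are given as a rotation vector (axis times angle).
In Python, from bench import ctrl gives the robot as it stands. The module is installed in compiled form; this text tells all that it offers.
- The arm moves only by the tool move_arm, never from a script. Its arguments are lists of equal length, an entry for each row: "dp": the shift along the tool's x, y, z in units of 30 mm (1.0 is 30 mm), a list of three; "turn": the turn about the tool's z in units of 5 degrees (1.0 is 5 degrees); "jaw": the opening, from -1 (shut) to 1 (fully open). A call has 1 to 5 rows; each row is the pose to reach, as a shift and turn from the pose commanded when the call began, along the tool's axes at that moment; what a row does not reach only later rows make up. A row lasts 1/10 s, in which the tool goes at most 50 mm and 8.59 degrees, less where a joint would pass 70% of its speed; a pose out of reach is approached as far as the arm can. A call with a gripper value outside its range is refused whole. The fingers move at their own pace and stop on an object; "grip_force" is the grip in N (left out, the last holds). Time passes only in rows, so rows that repeat a pose let the fingers close. It gives the time, the measured TCP pose, the force and the opening at its end, in the units of the state.
- ctrl.get_state(): the state, without advancing time (a new reading comes with each control period).
- ctrl.get_image(name): name is "side" or "top"; returns the picture (480x640x3 uint8, red, green, blue); there is no depth.
- ctrl.camera_info(name): a dict with "intrinsics" (3x3 intrinsics, pixels), "dist" ([k1, k2, p1, p2, k3] as OpenCV has them; the pictures are not rectified), "extrinsics" (4x4, takes a point from world to camera coordinates). Camera axes: x right, y up, looking along -z (the intrinsics and any distortion apply to the point x, -y, -z); pixel columns grow to the right and rows downward; lengths in m; the calibration is good to about 2 mm. A picture is of the moment at which its call begins. camera_info takes no time and is no camera call.
- ctrl.close_job(): hands the job in, once; it reports no verdict.
Trained networks look in the newest picture that a camera, given by its name, has taken for a name from the list of things; names that differ only in an ending like _2 or _b are one class to them, and where a whole thing is asked for, a point or a joint stands for the part that bears it (a point fixed in the world has none). Each returns a list of dicts, best first, with "confidence" (0 to 1); they miss things now and then, are a little off and sometimes report something else, mostly with a low value. They report only what shows in the picture. A call takes as long as a camera call. They do not tell look-alikes from the thing itself.
- ctrl.look_for(camera, target): "rect" ([centre column, centre row, width, height] in pixels, round what is visible of it).
- ctrl.masks_of(camera, target): "region" (480x640 bool, what is visible of it) and "rect" ([centre column, centre row, width, height] in pixels, round what is visible of it).
The state is a dict: "time": time; "joint_positions": joint angles; "qd": joint speeds; "joint_torque": joint torques, N m; "position": TCP position; "tool_rot": TCP orientation; "ft_force": force on the tool from outside, world axes, zero at the start; "torque": the same for the moment, N m; "grip_width": opening from 0.0 (shut) to 1.0 (fully open).
Only numpy, scipy, OpenCV 4.12 (cv2) and the standard library are available. Lean on these libraries where they do the work, as an engineer would, in place of code of your own. Each camera call takes 0.05 s, during which the arm holds its last target. There are 200 camera calls.

TASK

The four dispensing nozzles on the wash stand stand in the order in which the next job uses them, the first being the one nearest the upright brass pin at one end of the stand. Move them to the dark tool-change magazine in the same order, counted from its own upright pin: the nozzle nearest the stand's pin goes into the pocket nearest the magazine's pin, the next into the next pocket, and so on, one nozzle to a pocket. Keep every nozzle upright on the way and leave each one standing on its foot, flat on the floor of its pocket.

Things in the scene. Friction and masses are not known exactly. Their poses are not given: they have to be found in the camera images.
- nozzle_a_mid (a point): Nozzle A, a slim plain round steel rod with a flat top: 20 mm in diameter, 84 mm tall, standing on a round foot 30 mm in diameter and 6 mm thick, 100 to 200 g. This point lies on its axis half-way up, 42 mm above the underside of the foot; z runs up its axis.
- nozzle_b_mid (a point): Nozzle B, a stout straight black cylinder with a small bright disc on its flat top: 33 mm diameter, 68 mm tall, standing on a round foot 30 mm in diameter and 6 mm thick, 100 to 200 g. This point lies on its axis half-way up, 34 mm above the underside of the foot; z runs up its axis.
- nozzle_c_mid (a point): Nozzle C, a pointed steel nozzle: 26 mm diameter barrel up to 50 mm, then a cone narrowing to a 6 mm tip; 72 mm tall, standing on a round foot 30 mm in diameter and 6 mm thick, 100 to 200 g. This point lies on its axis half-way up, 36 mm above the underside of the foot; z runs up its axis.
- nozzle_d_mid (a point): Nozzle D, a stepped aluminium nozzle: 29 mm diameter body up to 56 mm, then a thin 12 mm diameter stem; 78 mm tall, standing on a round foot 30 mm in diameter and 6 mm thick, 100 to 200 g. This point lies on its axis half-way up, 39 mm above the underside of the foot; z runs up its axis.
- cup_a: The fixed white square cup on the wash stand in which nozzle A stands at the start (the four cups are alike, 52 x 52 mm, 11 mm high, walls and floor 4 mm thick, and stand in one straight row 60 mm apart, in an order that changes from start to start). Origin: centre of its underside; y runs along the row, x across it.
- cup_b: The fixed white square cup on the wash stand in which nozzle B stands at the start (the four cups are alike, 52 x 52 mm, 11 mm high, walls and floor 4 mm thick, and stand in one straight row 60 mm apart, in an order that changes from start to start). Origin: centre of its underside; y runs along the row, x across it.
- cup_c: The fixed white square cup on the wash stand in which nozzle C stands at the start (the four cups are alike, 52 x 52 mm, 11 mm high, walls and floor 4 mm thick, and stand in one straight row 60 mm apart, in an order that changes from start to start). Origin: centre of its underside; y runs along the row, x across it.
- cup_d: The fixed white square cup on the wash stand in which nozzle D stands at the start (the four cups are alike, 52 x 52 mm, 11 mm high, walls and floor 4 mm thick, and stand in one straight row 60 mm apart, in an order that changes from start to start). Origin: centre of its underside; y runs along the row, x across it.
- stand_post: Fixed steel block (34 x 24 mm, 10 mm high) with an upright 16 mm brass pin, 45 mm tall overall, which marks the first end of the wash stand's row of cups. It stands in line with the row, 50 mm from the centre of the first cup, at either end of the row; the other end has a like block without a pin. Origin: centre of its underside.
- magazine: Fixed dark steel magazine: tray 56 x 248 mm, 11 mm high, 4 mm walls and floor, split into four pockets in a row along its y axis, centres at y = +90 (first), +30, -30, -90 mm (last), each 48 mm across x and about 56 mm along y; floor 4 mm above the origin. A 16 mm upright brass pin, 45 mm tall overall, at y = +140 mm marks the first end. Origin: centre of its underside.
Mind the look-alikes: they are no part of the job. What is shaped like the part that bears nozzle_a_mid but green is not meant.

How it is judged:
At the end, for the whole second after the job is handed in: Each nozzle stands in the magazine pocket whose place, counted from the magazine's pin, is that of its cup counted from the stand's pin: within 12.5 mm of the pocket's centre across and 16 mm along the row, within 4 mm of standing on its floor, tilted less than 0.12 rad, at rest (((horizontal distance between cup_a and stand_post between 0 and 0.08 m and y of nozzle_a_mid in the frame of magazine between 0.074 and 0.106 m) or (horizontal distance between cup_a and stand_post between 0.08 and 0.14 m and y of nozzle_a_mid in the frame of magazine between 0.014 and 0.046 m) or (horizontal distance between cup_a and stand_post between 0.14 and 0.2 m and y of nozzle_a_mid in the frame of magazine between -0.046 and -0.014 m) or (horizontal distance between cup_a and stand_post between 0.2 and 1 m and y of nozzle_a_mid in the frame of magazine between -0.106 and -0.074 m)) and x of nozzle_a_mid in the frame of magazine between -0.0125 and 0.0125 m and z of nozzle_a_mid in the frame of magazine between 0.042 and 0.05 m and angle between each of nozzle_a_mid, nozzle_b_mid, nozzle_c_mid, nozzle_d_mid's own z axis and vertical below 0.12 rad and linear speed of each of nozzle_a, nozzle_b, nozzle_c, nozzle_d below 0.02 m/s and ((horizontal distance between cup_b and stand_post between 0 and 0.08 m and y of nozzle_b_mid in the frame of magazine between 0.074 and 0.106 m) or (horizontal distance between cup_b and stand_post between 0.08 and 0.14 m and y of nozzle_b_mid in the frame of magazine between 0.014 and 0.046 m) or (horizontal distance between cup_b and stand_post between 0.14 and 0.2 m and y of nozzle_b_mid in the frame of magazine between -0.046 and -0.014 m) or (horizontal distance between cup_b and stand_post between 0.2 and 1 m and y of nozzle_b_mid in the frame of magazine between -0.106 and -0.074 m)) and x of nozzle_b_mid in the frame of magazine between -0.0125 and 0.0125 m and z of nozzle_b_mid in the frame of magazine between 0.034 and 0.042 m and ((horizontal distance between cup_c and stand_post between 0 and 0.08 m and y of nozzle_c_mid in the frame of magazine between 0.074 and 0.106 m) or (horizontal distance between cup_c and stand_post between 0.08 and 0.14 m and y of nozzle_c_mid in the frame of magazine between 0.014 and 0.046 m) or (horizontal distance between cup_c and stand_post between 0.14 and 0.2 m and y of nozzle_c_mid in the frame of magazine between -0.046 and -0.014 m) or (horizontal distance between cup_c and stand_post between 0.2 and 1 m and y of nozzle_c_mid in the frame of magazine between -0.106 and -0.074 m)) and x of nozzle_c_mid in the frame of magazine between -0.0125 and 0.0125 m and z of nozzle_c_mid in the frame of magazine between 0.036 and 0.044 m and ((horizontal distance between cup_d and stand_post between 0 and 0.08 m and y of nozzle_d_mid in the frame of magazine between 0.074 and 0.106 m) or (horizontal distance between cup_d and stand_post between 0.08 and 0.14 m and y of nozzle_d_mid in the frame of magazine between 0.014 and 0.046 m) or (horizontal distance between cup_d and stand_post between 0.14 and 0.2 m and y of nozzle_d_mid in the frame of magazine between -0.046 and -0.014 m) or (horizontal distance between cup_d and stand_post between 0.2 and 1 m and y of nozzle_d_mid in the frame of magazine between -0.106 and -0.074 m)) and x of nozzle_d_mid in the frame of magazine between -0.0125 and 0.0125 m and z of nozzle_d_mid in the frame of magazine between 0.039 and 0.047 m); the robot touches nothing.
It fails at once if nozzle A is tipped over (more than 0.7 rad from upright) (angle between nozzle_a_mid's own z axis and vertical above 0.7 rad).
It fails at once if nozzle B is tipped over (more than 0.7 rad from upright) (angle between nozzle_b_mid's own z axis and vertical above 0.7 rad).
It fails at once if nozzle C is tipped over (more than 0.7 rad from upright) (angle between nozzle_c_mid's own z axis and vertical above 0.7 rad).
It fails at once if nozzle D is tipped over (more than 0.7 rad from upright) (angle between nozzle_d_mid's own z axis and vertical above 0.7 rad).
It also fails if it takes over 104 s, if anything falls off the work surface, if the arm or the gripper's body presses on something with over 40 N, if the wrist force passes 120 N, or if a joint passes its speed limit or range.

## Working session

There is one attempt and no reset: what is moved stays moved. The work goes in short steps, Python scripts to look and compute and a tool call to move; the robot and the scene stay as the last step left them, time stands still between calls to the robot, and variables do not carry over. Pictures are saved under pics/ and viewed, about 12 in all and at most 16, crops included, and the job is handed in when it is done.

Besides the shell and the picture viewer there is one more tool, called after "Emit:" by a JSON object that holds its "api" and its "payload", one argument or row to a line. move_arm: Moves the arm, as the interface text tells. Its arguments: {"type":"object","properties":{"dp":{"type":"array","items":{"type":"array","items":{"type":"number"}}},"turn":{"type":"array","items":{"type":"number"}},"jaw":{"type":"array","items":{"type":"number"}},"grip_force":{"type":"number"}},"required":["dp","turn","jaw"]}

```bash
mkdir -p pics; cat > h.py <<'E'
import numpy as np, cv2
from bench import ctrl
def cam(n):
    c=ctrl.camera_info(n); return np.array(c["intrinsics"],float),np.array(c["dist"],float),np.array(c["extrinsics"],float)
def ray(n,uv):
    K,d,E=cam(n); p=cv2.undistortPoints(np.array([[uv]],float),K,d)[0,0]
    R,t=E[:3,:3],E[:3,3]; return -R.T@t, R.T@np.array([p[0],-p[1],-1.])
def onz(n,uv,z):
    o,v=ray(n,uv); return o+v*(z-o[2])/v[2]
def proj(n,P):
    K,d,E=cam(n); q=np.atleast_2d(P)@E[:3,:3].T+E[:3,3]; q=q*[1,-1,-1]
    return cv2.projectPoints(q.reshape(-1,1,3),np.zeros(3),np.zeros(3),K,d)[0][:,0]
def shot(n,f,crop=None,s=1):
    im=ctrl.get_image(n)[:,:,::-1]
    if crop: a,b,c,e=crop; im=im[b:e,a:c]
    cv2.imwrite("pics/"+f,cv2.resize(im,None,fx=s,fy=s,interpolation=cv2.INTER_CUBIC))
E
python3 - <<'E'
from h import *
shot("top","t1.png"); shot("side","s1.png")
for n in ("top","side"):
    K,d,Ex=cam(n); print(n,K[0,0],d,-Ex[:3,:3].T@Ex[:3,3],Ex[:3,:3].round(2).tolist())
    for t in ["nozzle_a_mid","nozzle_b_mid","nozzle_c_mid","nozzle_d_mid","cup_a","stand_post","magazine"]:
        print(n,t,[(round(r["confidence"],2),np.round(r["rect"]).astype(int).tolist()) for r in ctrl.look_for(n,t)[:6]])
s=ctrl.get_state(); print(s["position"],s["tool_rot"],s["grip_width"],s["time"],s["ft_force"])
E
```

```text
top 602.0420594656734 [0.0470629 0.        0.        0.        0.       ] [ 0.30698747 -0.00479697  1.0269258 ] [[0.01, -1.0, 0.02], [0.98, 0.01, 0.19], [-0.19, 0.02, 0.98]]
top nozzle_a_mid [(0.84, [370, 264, 25, 28]), (0.75, [470, 339, 27, 15])]
top nozzle_b_mid [(0.81, [331, 254, 16, 28]), (0.19, [329, 262, 34, 37])]
top nozzle_c_mid [(0.72, [296, 258, 19, 23])]
top nozzle_d_mid [(0.61, [256, 249, 21, 20]), (0.48, [329, 261, 34, 31])]
top cup_a [(0.93, [364, 266, 36, 36]), (0.91, [259, 253, 34, 35]), (0.89, [294, 257, 29, 34]), (0.78, [330, 261, 34, 35])]
top stand_post [(0.66, [395, 268, 17, 25]), (0.49, [256, 248, 24, 19])]
top magazine [(0.96, [304, 157, 183, 50])]
side 572.4321731998244 [-0.06051608  0.          0.          0.          0.        ] [0.26004185 0.48986876 0.72809331] [[-0.9, -0.43, 0.02], [0.33, -0.68, 0.65], [-0.27, 0.6, 0.76]]
side nozzle_a_mid [(0.91, [368, 225, 15, 49]), (0.71, [470, 194, 22, 44])]
side nozzle_b_mid [(0.72, [352, 254, 21, 45]), (0.56, [312, 327, 49, 38])]
side nozzle_c_mid [(0.95, [335, 281, 17, 37]), (0.73, [375, 243, 34, 33])]
side nozzle_d_mid [(0.56, [310, 308, 24, 45])]
side cup_a [(0.94, [336, 296, 38, 40]), (0.91, [356, 271, 33, 36]), (0.78, [374, 242, 33, 33]), (0.59, [312, 326, 49, 33]), (0.26, [232, 257, 101, 147])]
side stand_post [(0.71, [387, 219, 18, 30])]
side magazine [(0.59, [230, 257, 96, 144])]
[0.17577561 0.62579304 0.22260804] [4.28679060e-01 3.11214597e+00 1.26055780e-04] 0.9984660721695833 0.8 [-0.60005353 -0.19964377 -1.08740606]
```

View pics/t1.png

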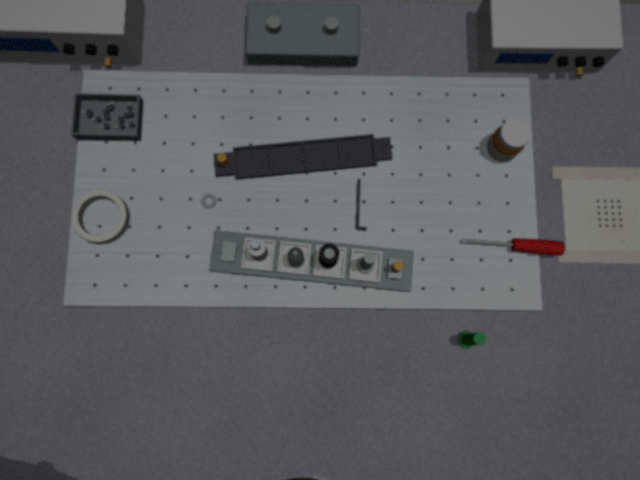

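View pics/s1.png

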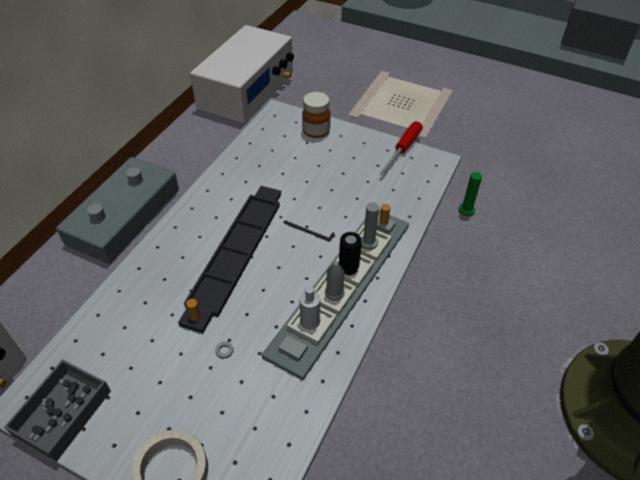

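The pictures show the stand's pin at top (397,267) and the magazine's pin at top (222,158). The order from the stand's pin is A (366,264), B (329,257), C (296,257), D (256,249). The only thing that could be taken for A is the green rod at top (470,339), side (470,194). A is the steel one in the cup next to the pin. I'll check this in a close crop.

```bash
python3 - <<'E'
from h import *
im=ctrl.get_image("top")[120:300,200:420,::-1]; im=cv2.convertScaleAbs(im,alpha=1.8)
cv2.imwrite("pics/t2.png",cv2.resize(im,None,fx=3.3,fy=3.3,interpolation=cv2.INTER_CUBIC))
im=ctrl.get_image("side")[180:385,170:420,::-1]; im=cv2.convertScaleAbs(im,alpha=1.8)
cv2.imwrite("pics/s2.png",cv2.resize(im,None,fx=2.9,fy=2.9,interpolation=cv2.INTER_CUBIC))
E
```

```text
(no output)
```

View pics/t2.png

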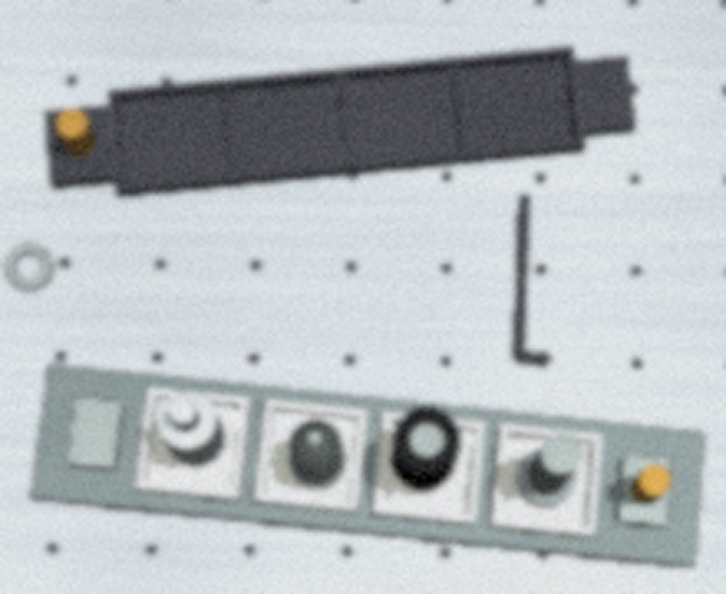

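View pics/s2.png

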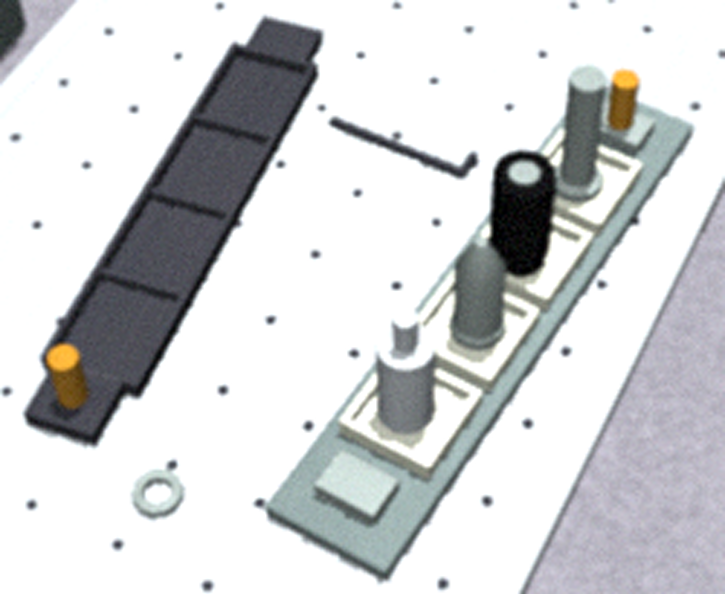

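```bash
python3 - <<'E'
from h import *
T=lambda p:(np.array(p)+.5)/3.3-.5+[200,120]
S=lambda p:(np.array(p)+.5)/2.9-.5+[170,180]
def tri(a,b):
    (o,v),(q,w)=ray("top",T(a)),ray("side",S(b)); v/=np.linalg.norm(v); w/=np.linalg.norm(w)
    k=np.linalg.lstsq(np.c_[v,-w],q-o,rcond=None)[0]; x,y=o+v*k[0],q+w*k[1]
    return ((x+y)/2).round(4),round(np.linalg.norm(x-y),4)
for n,a,b in [("A",(558,455),(587,78)),("B",(428,441),(525,172)),("C",(317,435),(481,237)),("D",(183,410),(405,321)),("spin",(653,481),(625,78)),("mpin",(71,123),(65,355)),
 ("magTL",(111,93),(45,370)),("magTR",(572,49),(238,47)),("magBR",(583,150),(318,70)),("magBL",(118,195),(139,392))]: print(n,*tri(a,b))
for z in (.011,.017):
    c=np.array([onz("top",T(p),z)[:2] for p in [(111,93),(572,49),(583,150),(118,195)]]); m=c.mean(0); u=(c[0]+c[3]-c[1]-c[2]); 
    print(z,"mag",m.round(4),"len",np.linalg.norm(u)/2,"wid",np.linalg.norm(c[0]+c[1]-c[2]-c[3])/2,"yaw of y",np.degrees(np.arctan2(u[1],u[0])))
    for nm,q in [("cupA",[(498,422),(604,434),(598,535),(490,525)]),("cupD",[(150,388),(252,397),(240,498),(136,489)])]:
        print(nm,np.mean([onz("top",T(p),z)[:2] for p in q],0).round(4))
E
```

```text
A [ 0.4502 -0.0971  0.1145] 0.0009
B [ 0.4585 -0.0372  0.0972] 0.0004
C [0.4596 0.0153 0.1021] 0.0003
D [0.47   0.0784 0.104 ] 0.001
spin [ 0.4446 -0.1476  0.0715] 0.0007
mpin [0.6237 0.1426 0.0627] 0.0006
magTL [0.656  0.1293 0.0129] 0.0027
magTR [ 0.6811 -0.1153  0.0231] 0.0027
magBR [ 0.6273 -0.1206  0.0216] 0.0002
magBL [0.5992 0.1233 0.0206] 0.0004
0.011 mag [0.6444 0.0041] len 0.24799634598745418 wid 0.05659526595542 yaw of y 96.6829682347536
cupA [ 0.4534 -0.1021]
cupD [0.4699 0.0804]
0.017 mag [0.6424 0.004 ] len 0.24653169367492467 wid 0.05626101753401769 yaw of y 96.6829682347536
cupA [ 0.4525 -0.1016]
cupD [0.4689 0.0799]
```

The crops confirm the order A–B–C–D from the stand's pin. A is the steel rod at crop (558,455), next to the pin, and the magazine's pin is at the left end. Triangulated heights, pin offset and tray length match the given sizes. Setting out.

```bash
cat > plan.py <<'E'
import sys
from h import *
from scipy.spatial.transform import Rotation as R
# usage: plan.py x y z jawdeg  -> dp,turn in move units from the measured pose
s=ctrl.get_state(); p=np.array(s["position"]); M=R.from_rotvec(s["tool_rot"]).as_matrix()
b=np.degrees(np.arctan2(M[1,1],M[0,1]))
x=list(map(float,sys.argv[1:5])); d=M.T@(np.array(x[:3])-p)
t=-((x[3]-b+90)%180-90)
print("t",round(s["time"],2),"pos",p.round(4),"jaw",b.round(2),"tilt",np.degrees(np.arccos(-M[2,2])).round(2),"dp",(d/.03).round(3),"turn",round(t/5,3),"len",np.linalg.norm(d).round(3),"F",np.round(s["ft_force"],1),"w",round(s["grip_width"]*87,1))
E
```

Emit:
{"api": "move_arm", "payload": {
  "dp": [
    [-6.1, -4.8, 0],
    [-6.1, -4.8, 0],
    [-6.1, -4.8, 0],
    [-6.1, -4.8, 0],
    [-6.1, -4.8, 0]
  ],
  "turn": [7.9, 7.9, 7.9, 7.9, 7.9],
  "jaw": [1, 1, 1, 1, 1]
}}

```text
time: 1.4
position: [0.3158, 0.4342, 0.223]
tool_rot: [1.467, 2.777, 0.001]
ft_force: [0.6, 0.6, 0.6]
grip_width: 1.004
```

```bash
python3 plan.py .45 .25 .2 -5.1
```

```text
t 1.4 pos [0.3158 0.4342 0.223 ] jaw 34.3 tilt 0.07 dp [-7.593  0.234  0.772] turn 7.88 len 0.229 F [0.6 0.6 0.6] w 87.3
```

Emit:
{"api": "move_arm", "payload": {
  "dp": [
    [-7.6, 0.23, 0.77],
    [-7.6, 0.23, 0.77],
    [-7.6, 0.23, 0.77],
    [-7.6, 0.23, 0.77],
    [-7.6, 0.23, 0.77]
  ],
  "turn": [7.88, 7.88, 7.88, 7.88, 7.88],
  "jaw": [1, 1, 1, 1, 1]
}}

```text
time: 1.9
position: [0.4512, 0.2503, 0.1996]
tool_rot: [2.318, 2.119, 0.001]
ft_force: [0.8, 0.2, -0.1]
grip_width: 0.997
```

Emit:
{"api": "move_arm", "payload": {
  "dp": [
    [-7, 0.6, 0],
    [-7, 0.6, 0],
    [-7, 0.6, 0],
    [-7, 0.6, 0],
    [-7, 0.6, 0]
  ],
  "turn": [0, 0, 0, 0, 0],
  "jaw": [1, 1, 1, 1, 1]
}}

```text
time: 2.4
position: [0.4501, 0.0382, 0.1999]
tool_rot: [2.316, 2.122, 0.001]
ft_force: [0.3, 0.9, 0.3]
grip_width: 0.999
```

```bash
python3 plan.py .4502 -.0971 .17 -5.1
```

```text
t 2.4 pos [0.4501 0.0382 0.1999] jaw -5.01 tilt 0.04 dp [-4.493  0.396  0.999] turn 0.018 len 0.139 F [0.3 0.9 0.3] w 86.9
```

Emit:
{"api": "move_arm", "payload": {
  "dp": [
    [-4.5, 0.4, 1],
    [-4.5, 0.4, 1],
    [-4.5, 0.4, 1],
    [-4.5, 0.4, 1],
    [-4.5, 0.4, 1]
  ],
  "turn": [0, 0, 0, 0, 0],
  "jaw": [1, 1, 1, 1, 1]
}}

```text
time: 2.9
position: [0.4514, -0.0914, 0.1695]
tool_rot: [-2.309, -2.129, -0.001]
ft_force: [0.3, 1.3, -0.6]
grip_width: 0.996
```

```bash
python3 plan.py .4502 -.0971 .055 -5.1; python3 - <<'E'
from h import *
im=ctrl.get_image("side")[60:360,200:600,::-1]; im=cv2.convertScaleAbs(im,alpha=1.6)
cv2.imwrite("pics/s3.png",cv2.resize(im,None,fx=2,fy=2,interpolation=cv2.INTER_CUBIC))
p=np.array(ctrl.get_state()["position"]); print((proj("side",p)-[200,60])*2)
E
```

```text
t 2.9 pos [ 0.4514 -0.0914  0.1695] jaw -4.65 tilt 0.05 dp [-0.194 -0.024  3.816] turn 0.091 len 0.115 F [ 0.3  1.3 -0.6] w 86.6
[[345.19179197 244.27770905]]
```

View pics/s3.png

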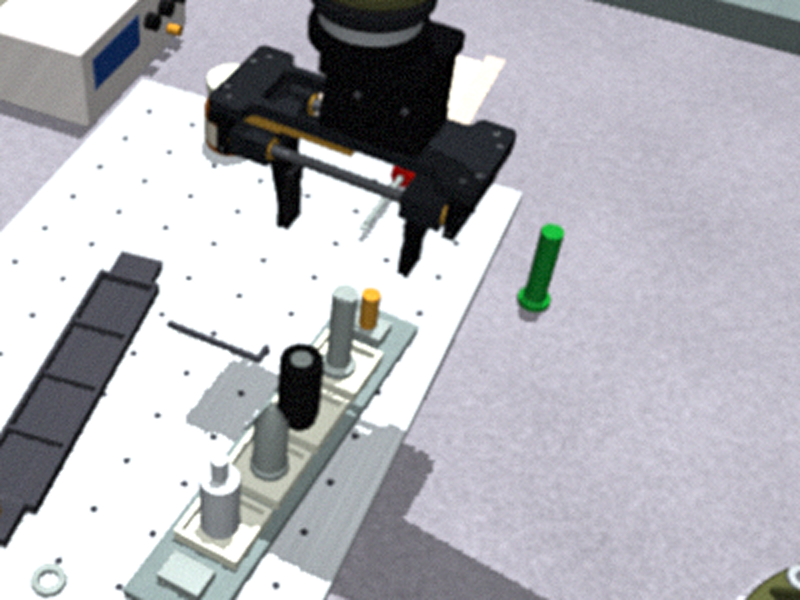

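The open gripper hangs above nozzle A, with fingertips at crop (288,222) and (410,268) and the midpoint at (345,244). A's top is at (345,292). I'll go down part of the way, then check the pose.

Emit:
{"api": "move_arm", "payload": {
  "dp": [
    [-0.1, 0, 1.5],
    [-0.1, 0, 1.5],
    [-0.1, 0, 1.5],
    [-0.1, 0, 1.5]
  ],
  "turn": [0, 0, 0, 0],
  "jaw": [1, 1, 1, 1]
}}

```text
time: 3.35
position: [0.4522, -0.094, 0.126]
tool_rot: [2.306, 2.132, 0.003]
ft_force: [-0.0, 0.3, -0.0]
grip_width: 0.999
```

```bash
python3 plan.py .4502 -.0971 .055 -5.1; python3 - <<'E'
from h import *
print(ctrl.get_state()["qd"])
E
```

```text
t 3.35 pos [ 0.4522 -0.094   0.126 ] jaw -4.49 tilt 0.12 dp [-0.111 -0.063  2.366] turn 0.122 len 0.071 F [-0.   0.3 -0. ] w 86.9
[ 0.00370911 -0.0090071   0.0062608  -0.00646701 -0.00263736 -0.00471711
  0.00438334]
```

Emit:
{"api": "move_arm", "payload": {
  "dp": [
    [-0.11, -0.06, 1],
    [-0.11, -0.06, 1.6],
    [-0.11, -0.06, 2.37],
    [-0.11, -0.06, 2.37]
  ],
  "turn": [0.12, 0.12, 0.12, 0.12],
  "jaw": [1, 1, 1, 1]
}}

```text
time: 3.75
position: [0.4479, -0.0974, 0.0525]
tool_rot: [-2.318, -2.118, 0.003]
ft_force: [-0.8, -0.6, 0.4]
grip_width: 0.999
```

Emit:
{"api": "move_arm", "payload": {
  "dp": [
    [0, 0, 0],
    [0, 0, 0],
    [0, 0, 0],
    [0, 0, 0],
    [0, 0, 0]
  ],
  "turn": [0, 0, 0, 0, 0],
  "jaw": [0, -0.4, -0.6, -0.8, -1],
  "grip_force": 15
}}

```text
time: 4.25
position: [0.4493, -0.0979, 0.0539]
tool_rot: [2.319, 2.118, 0.002]
ft_force: [-0.2, -0.2, -0.1]
grip_width: 0.629
```

```bash
python3 plan.py .4502 -.0971 .055 -5.1
```

```text
t 4.25 pos [ 0.4493 -0.0979  0.0539] jaw -5.19 tilt 0.06 dp [ 0.031  0.029 -0.038] turn -0.017 len 0.002 F [-0.2 -0.2 -0.1] w 54.7
```

Emit:
{"api": "move_arm", "payload": {
  "dp": [
    [0, 0, 0],
    [0, 0, 0],
    [0, 0, 0],
    [0, 0, 0],
    [0, 0, 0]
  ],
  "turn": [0, 0, 0, 0, 0],
  "jaw": [-1, -1, -1, -1, -1]
}}

```text
time: 4.75
position: [0.4495, -0.0981, 0.0536]
tool_rot: [2.319, 2.118, 0.001]
ft_force: [0.6, -0.5, 0.2]
grip_width: 0.22
```

Emit:
{"api": "move_arm", "payload": {
  "dp": [
    [0, 0, 0],
    [0, 0, 0],
    [0, 0, 0],
    [0, 0, 0]
  ],
  "turn": [0, 0, 0, 0],
  "jaw": [-1, -1, -1, -1],
  "grip_force": 25
}}

```text
time: 5.15
position: [0.4494, -0.0981, 0.0536]
tool_rot: [2.319, 2.118, 0.001]
ft_force: [2.6, -0.1, 0.7]
grip_width: 0.22
```

```bash
python3 plan.py .4502 -.0971 .125 -5.1
```

```text
t 5.15 pos [ 0.4494 -0.0981  0.0536] jaw -5.18 tilt 0.06 dp [ 0.034  0.027 -2.381] turn -0.017 len 0.071 F [ 2.6 -0.1  0.7] w 19.1
```

Emit:
{"api": "move_arm", "payload": {
  "dp": [
    [0, 0, -0.5],
    [0, 0, -1.2],
    [0, 0, -2],
    [0, 0, -2.7],
    [0, 0, -2.7]
  ],
  "turn": [0, 0, 0, 0, 0],
  "jaw": [-1, -1, -1, -1, -1]
}}

```text
time: 5.65
position: [0.4498, -0.0981, 0.1361]
tool_rot: [2.319, 2.118, 0.004]
ft_force: [0.0, 0.5, -2.2]
grip_width: 0.217
```

Emit:
{"api": "move_arm", "payload": {
  "dp": [
    [0, 1, 0],
    [0, 2.2, 0],
    [0.7, 3.3, 0],
    [1.7, 4.4, 0],
    [2.9, 5.2, 0]
  ],
  "turn": [0, 0, 0, 0, 0],
  "jaw": [-1, -1, -1, -1, -1]
}}

```text
time: 6.15
position: [0.6124, -0.0261, 0.1319]
tool_rot: [-2.322, -2.115, 0.005]
ft_force: [0.3, -0.4, -2.1]
grip_width: 0.216
```

```bash
python3 plan.py .6303 .0933 .11 6.68
```

```text
t 6.15 pos [ 0.6124 -0.0261  0.1319] jaw -5.34 tilt 0.2 dp [4.02  0.225 0.722] turn -2.405 len 0.123 F [ 0.3 -0.4 -2.1] w 18.8
```

Emit:
{"api": "move_arm", "payload": {
  "dp": [
    [1.1, 0.1, 0.2],
    [2.2, 0.15, 0.4],
    [3.2, 0.2, 0.7],
    [4, 0.22, 0.7],
    [4, 0.22, 0.7]
  ],
  "turn": [-0.7, -1.4, -2, -2.4, -2.4],
  "jaw": [-1, -1, -1, -1, -1]
}}

```text
time: 6.65
position: [0.6286, 0.0998, 0.1125]
tool_rot: [-2.074, -2.356, -0.002]
ft_force: [-0.3, 0.5, -1.3]
grip_width: 0.215
```

```bash
python3 plan.py .6303 .0933 .055 6.68;  python3 - <<'E'
from h import *
im=ctrl.get_image("side")[130:380,130:430,::-1]; im=cv2.convertScaleAbs(im,alpha=1.6)
cv2.imwrite("pics/s4.png",cv2.resize(im,None,fx=2.4,fy=2.4,interpolation=cv2.INTER_CUBIC))
p=np.array(ctrl.get_state()["position"]); p[2]-=.0246; q=p.copy(); q[2]=.016; print((proj("side",[p,q])-[130,130])*2.4)
E
```

```text
t 6.65 pos [0.6286 0.0998 0.1125] jaw 7.3 tilt 0.18 dp [-0.229  0.031  1.917] turn 0.123 len 0.058 F [-0.3  0.5 -1.3] w 18.7
[[177.7638633  327.77373563]
 [194.47423894 399.22512136]]
```

View pics/s4.png

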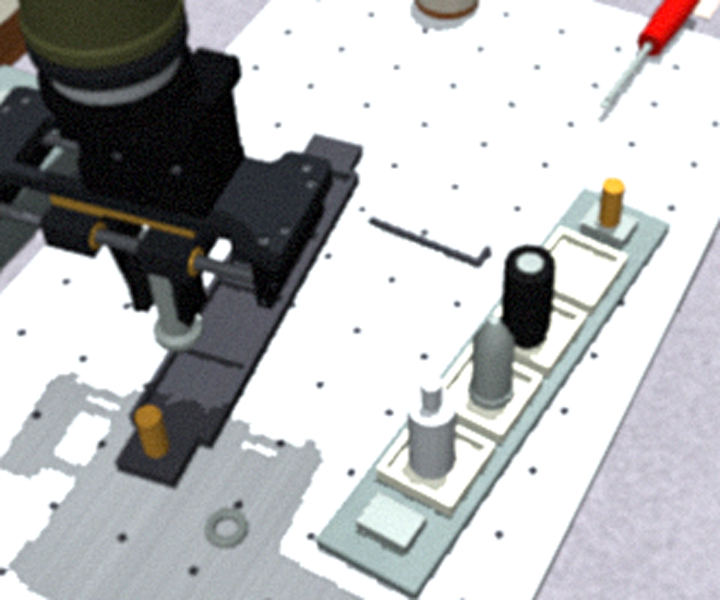

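The picture shows A held upright with its foot at crop (178,332). The pocket nearest the magazine's pin lies under it, centred near (192,398). The projections agree, so I'm going down.

Emit:
{"api": "move_arm", "payload": {
  "dp": [
    [-0.23, 0.03, 0.6],
    [-0.23, 0.03, 1.2],
    [-0.23, 0.03, 1.7],
    [-0.23, 0.03, 2.1],
    [-0.23, 0.03, 2.1]
  ],
  "turn": [0.12, 0.12, 0.12, 0.12, 0.12],
  "jaw": [-1, -1, -1, -1, -1]
}}

```text
time: 7.2
position: [0.6298, 0.0862, 0.0485]
tool_rot: [-2.097, -2.337, 0.004]
ft_force: [0.2, 0.2, -2.9]
grip_width: 0.217
```

```bash
python3 plan.py .6303 .0933 .042 6.68
```

```text
t 7.2 pos [0.6298 0.0862 0.0485] jaw 6.18 tilt 0.19 dp [0.234 0.044 0.218] turn -0.099 len 0.01 F [ 0.2  0.2 -2.9] w 18.9
```

Emit:
{"api": "move_arm", "payload": {
  "dp": [
    [0.1, 0.04, 0.05],
    [0.2, 0.04, 0.1],
    [0.2, 0.04, 0.1],
    [0.2, 0.04, 0.1]
  ],
  "turn": [-0.1, -0.1, -0.1, -0.1],
  "jaw": [-1, -1, -1, -1]
}}

```text
time: 7.6
position: [0.6321, 0.0932, 0.0479]
tool_rot: [2.087, 2.348, 0.001]
ft_force: [0.7, 0.9, -1.5]
grip_width: 0.218
```

```bash
python3 plan.py .6303 .0933 .042 6.68
```

```text
t 7.6 pos [0.6321 0.0932 0.0479] jaw 6.75 tilt 0.05 dp [ 0.01  -0.06   0.195] turn 0.014 len 0.006 F [ 0.7  0.9 -1.5] w 19.0
```

Emit:
{"api": "move_arm", "payload": {
  "dp": [
    [0, -0.05, 0.08],
    [0, -0.05, 0.08],
    [0, -0.05, 0.08]
  ],
  "turn": [0, 0, 0],
  "jaw": [-1, -1, -1]
}}

```text
time: 7.9
position: [0.6302, 0.0925, 0.0449]
tool_rot: [-2.088, -2.347, 0.0]
ft_force: [-0.0, -0.1, -0.8]
grip_width: 0.215
```

Emit:
{"api": "move_arm", "payload": {
  "dp": [
    [0, 0, 0.06],
    [0, 0, 0.06],
    [0, 0, 0.06]
  ],
  "turn": [0, 0, 0],
  "jaw": [-1, -1, -1]
}}

```text
time: 8.2
position: [0.6306, 0.0926, 0.0437]
tool_rot: [2.088, 2.347, 0.001]
ft_force: [-0.8, -1.0, 2.0]
grip_width: 0.217
```

Emit:
{"api": "move_arm", "payload": {
  "dp": [
    [0, 0, 0.04],
    [0, 0, 0.04],
    [0, 0, 0.04]
  ],
  "turn": [0, 0, 0],
  "jaw": [-1, -1, -1]
}}

```text
time: 8.5
position: [0.6307, 0.0926, 0.0436]
tool_rot: [-2.088, -2.348, -0.001]
ft_force: [-3.5, -1.1, 8.9]
grip_width: 0.217
```

Contact came at TCP z = 0.0436 m, exactly 10.0 mm below the grasp height, so I use that same drop for the others. Releasing A.

Emit:
{"api": "move_arm", "payload": {
  "dp": [
    [0, 0, -0.03],
    [0, 0, -0.03],
    [0, 0, -0.03],
    [0, 0, -0.03],
    [0, 0, -0.03]
  ],
  "turn": [0, 0, 0, 0, 0],
  "jaw": [-0.4, -0.2, 0.1, 0.1, 0.1]
}}

```text
time: 9.0
position: [0.6302, 0.0926, 0.0426]
tool_rot: [-2.087, -2.348, 0.0]
ft_force: [-0.3, -0.2, 0.2]
grip_width: 0.527
```

Emit:
{"api": "move_arm", "payload": {
  "dp": [
    [0, 0, -0.4],
    [0, 0, -1.2],
    [0, 0, -2.4],
    [0, 0, -3.4],
    [0, 0, -3.4]
  ],
  "turn": [0, 0, 0, 0, 0],
  "jaw": [0.1, 0.1, 0.1, 0.1, 0.1]
}}

```text
time: 9.5
position: [0.6337, 0.0926, 0.151]
tool_rot: [2.084, 2.343, 0.013]
ft_force: [0.1, 0.1, 0.3]
grip_width: 0.55
```

```bash
python3 plan.py .4585 -.0372 .145 -5.1;  python3 - <<'E'
from h import *
im=ctrl.get_image("side")[130:380,130:430,::-1]; im=cv2.convertScaleAbs(im,alpha=1.6)
cv2.imwrite("pics/s5.png",cv2.resize(im,None,fx=2.4,fy=2.4,interpolation=cv2.INTER_CUBIC))
E
```

```text
t 9.5 pos [0.6337 0.0926 0.151 ] jaw 6.69 tilt 0.55 dp [-3.618 -6.307  0.134] turn 2.359 len 0.218 F [0.1 0.1 0.3] w 47.9
```

View pics/s5.png

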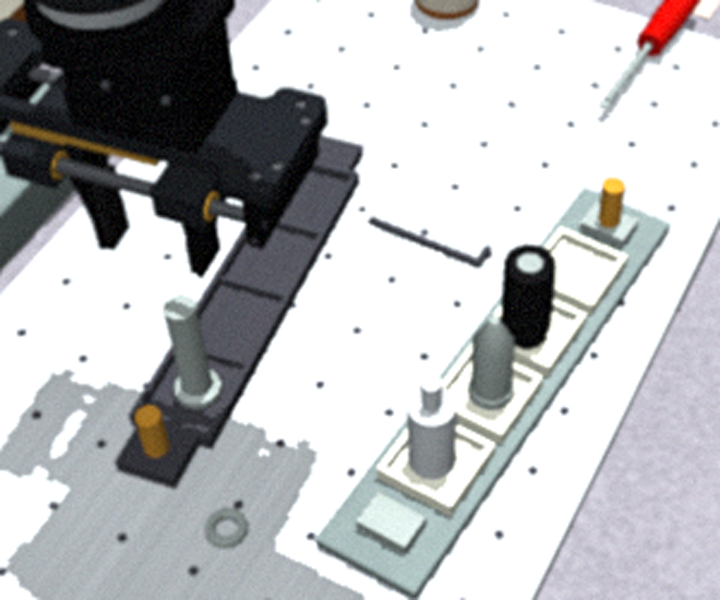

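A stands upright in the first pocket, foot at crop (197,390). Next is B.

Emit:
{"api": "move_arm", "payload": {
  "dp": [
    [-0.8, -1.4, 0.1],
    [-1.6, -2.8, 0.13],
    [-2.4, -4.2, 0.13],
    [-3.2, -5.5, 0.13],
    [-3.62, -6.3, 0.13]
  ],
  "turn": [0.5, 1, 1.5, 2, 2.36],
  "jaw": [0.5, 0.5, 0.5, 0.5, 0.5]
}}

```text
time: 10.05
position: [0.4519, -0.0395, 0.1398]
tool_rot: [-2.32, -2.115, 0.003]
ft_force: [0.8, 0.5, 0.2]
grip_width: 0.745
```

Emit:
{"api": "move_arm", "payload": {
  "dp": [
    [0, 0, 0],
    [0, 0, 0],
    [0, 0, 0]
  ],
  "turn": [0, 0, 0],
  "jaw": [0.5, 0.5, 0.5]
}}

```text
time: 10.35
position: [0.456, -0.0365, 0.141]
tool_rot: [2.316, 2.122, 0.0]
ft_force: [1.1, 0.4, -0.5]
grip_width: 0.753
```

```bash
python3 plan.py .4585 -.0372 .050 -5.1; python3 - <<'E'
from h import *
im=ctrl.get_image("side")[130:380,200:500,::-1]; im=cv2.convertScaleAbs(im,alpha=1.6)
cv2.imwrite("pics/s6.png",cv2.resize(im,None,fx=2.4,fy=2.4,interpolation=cv2.INTER_CUBIC))
p=np.array(ctrl.get_state()["position"]); q=p.copy(); q[2]=.097; print((proj("side",[p,q])-[200,130])*2.4)
for a in "bcd": print([(round(r["confidence"],2),np.round(r["rect"]).tolist()) for r in ctrl.look_for("side",f"nozzle_{a}_mid")[:2]])
E
```

```text
t 10.35 pos [ 0.456  -0.0365  0.141 ] jaw -5.0 tilt 0.03 dp [-0.015  0.083  3.034] turn 0.02 len 0.091 F [ 1.1  0.4 -0.5] w 65.5
[[369.00674091 214.48946957]
 [365.30933815 263.84384018]]
[(0.72, [351.0, 252.0, 23.0, 38.0])]
[(0.87, [336.0, 281.0, 16.0, 37.0])]
[(0.84, [313.0, 309.0, 24.0, 41.0])]
```

View pics/s6.png

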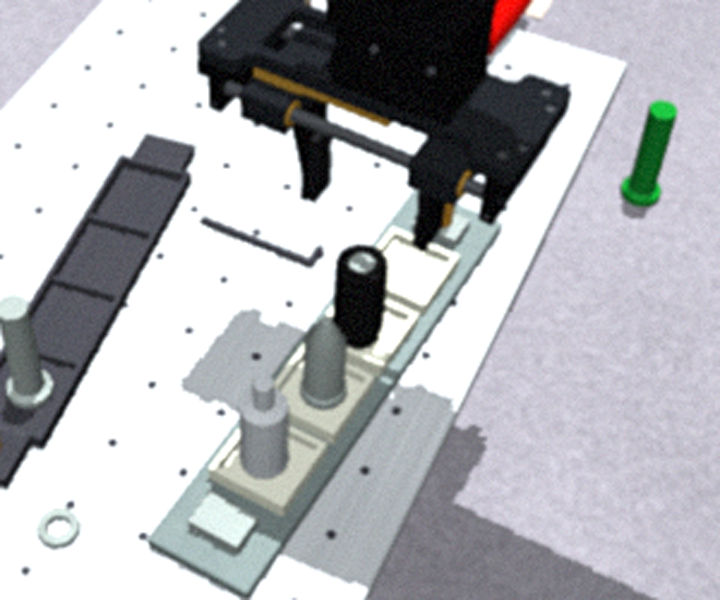

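B's disc is at crop (362,262) and the tool axis projects to (365,264) at that height, so it agrees with the correction of about 2 mm. Going down and gripping.

Emit:
{"api": "move_arm", "payload": {
  "dp": [
    [0, 0.08, 0.8],
    [0, 0.08, 1.6],
    [0, 0.08, 2.3],
    [0, 0.08, 3.03],
    [0, 0.08, 3.03]
  ],
  "turn": [0, 0, 0, 0, 0],
  "jaw": [0.5, 0.5, 0.5, 0.5, 0.5],
  "grip_force": 20
}}

```text
time: 11.05
position: [0.4554, -0.0376, 0.0476]
tool_rot: [-2.316, -2.12, 0.009]
ft_force: [-0.1, 0.5, -1.5]
grip_width: 0.75
```

Emit:
{"api": "move_arm", "payload": {
  "dp": [
    [0, 0, 0],
    [0, 0, 0],
    [0, 0, 0],
    [0, 0, 0],
    [0, 0, 0]
  ],
  "turn": [0, 0, 0, 0, 0],
  "jaw": [0.2, -0.1, -1, -1, -1]
}}

```text
time: 11.55
position: [0.4586, -0.0374, 0.0507]
tool_rot: [2.317, 2.12, 0.003]
ft_force: [1.3, 0.6, 0.7]
grip_width: 0.382
```

Emit:
{"api": "move_arm", "payload": {
  "dp": [
    [0, 0, 0],
    [0, 0, 0],
    [0, 0, 0],
    [0, 0, 0]
  ],
  "turn": [0, 0, 0, 0],
  "jaw": [-1, -1, -1, -1],
  "grip_force": 25
}}

```text
time: 11.95
position: [0.4585, -0.0374, 0.0507]
tool_rot: [2.317, 2.12, 0.002]
ft_force: [1.0, 0.5, 5.4]
grip_width: 0.37
```

```bash
python3 plan.py .4585 -.0372 .130 -5.1
```

```text
t 11.95 pos [ 0.4585 -0.0374  0.0507] jaw -5.09 tilt 0.09 dp [ 9.000e-03  2.000e-03 -2.643e+00] turn 0.003 len 0.079 F [1.  0.5 5.4] w 32.2
```

Emit:
{"api": "move_arm", "payload": {
  "dp": [
    [0, 0, -0.4],
    [0, 0, -1.2],
    [0, 0, -2],
    [0, 0, -2.8],
    [0, 0, -2.8]
  ],
  "turn": [0, 0, 0, 0, 0],
  "jaw": [-1, -1, -1, -1, -1]
}}

```text
time: 12.45
position: [0.4593, -0.0376, 0.1369]
tool_rot: [2.316, 2.119, 0.007]
ft_force: [-0.0, 0.0, -1.2]
grip_width: 0.368
```

Emit:
{"api": "move_arm", "payload": {
  "dp": [
    [0.4, 1, 0],
    [1, 2.3, 0],
    [1.7, 3.6, 0],
    [2.4, 4.9, 0],
    [2.89, 5.73, 0]
  ],
  "turn": [-0.4, -0.9, -1.5, -2.1, -2.36],
  "jaw": [-1, -1, -1, -1, -1]
}}

```text
time: 12.95
position: [0.6378, 0.0355, 0.1319]
tool_rot: [-2.083, -2.35, 0.003]
ft_force: [-0.2, -1.1, -0.3]
grip_width: 0.368
```

Emit:
{"api": "move_arm", "payload": {
  "dp": [
    [0, 0, 0.5],
    [0, 0, 0.5],
    [0, 0, 0.5]
  ],
  "turn": [0, 0, 0],
  "jaw": [-1, -1, -1]
}}

```text
time: 13.25
position: [0.6346, 0.0324, 0.1178]
tool_rot: [-2.088, -2.345, 0.005]
ft_force: [0.8, -0.2, -1.2]
grip_width: 0.373
```

```bash
python3 plan.py .6373 .0337 .0437 6.68
```

```text
t 13.25 pos [0.6346 0.0324 0.1178] jaw 6.62 tilt 0.21 dp [0.033 0.102 2.468] turn -0.012 len 0.074 F [ 0.8 -0.2 -1.2] w 32.4
```

Emit:
{"api": "move_arm", "payload": {
  "dp": [
    [0.02, 0.05, 0.6],
    [0.02, 0.05, 1.2],
    [0.02, 0.05, 1.8],
    [0.02, 0.05, 2.3],
    [0.02, 0.05, 2.3]
  ],
  "turn": [0, 0, 0, 0, 0],
  "jaw": [-1, -1, -1, -1, -1]
}}

```text
time: 13.75
position: [0.6357, 0.0342, 0.0474]
tool_rot: [-2.086, -2.345, 0.005]
ft_force: [-0.9, -0.2, -1.8]
grip_width: 0.371
```

Emit:
{"api": "move_arm", "payload": {
  "dp": [
    [0, 0, 0],
    [0, 0, 0]
  ],
  "turn": [0, 0],
  "jaw": [-1, -1]
}}

```text
time: 13.95
position: [0.6388, 0.0342, 0.0511]
tool_rot: [2.087, 2.347, 0.002]
ft_force: [0.2, 1.0, -1.7]
grip_width: 0.371
```

```bash
python3 plan.py .6373 .0337 .0415 6.68
```

```text
t 13.95 pos [0.6388 0.0342 0.0511] jaw 6.7 tilt 0.11 dp [-0.011 -0.051  0.32 ] turn 0.004 len 0.01 F [ 0.2  1.  -1.7] w 32.3
```

Emit:
{"api": "move_arm", "payload": {
  "dp": [
    [0, -0.03, 0.1],
    [0, -0.03, 0.2],
    [0, -0.03, 0.28],
    [0, -0.03, 0.28],
    [0, -0.03, 0.28]
  ],
  "turn": [0, 0, 0, 0, 0],
  "jaw": [-1, -1, -1, -1, -1]
}}

```text
time: 14.45
position: [0.6371, 0.0343, 0.0416]
tool_rot: [-2.087, -2.348, 0.0]
ft_force: [-0.9, 1.1, -1.8]
grip_width: 0.372
```

Emit:
{"api": "move_arm", "payload": {
  "dp": [
    [0, 0, 0.05],
    [0, 0, 0.05],
    [0, 0, 0.05]
  ],
  "turn": [0, 0, 0],
  "jaw": [-1, -1, -1]
}}

```text
time: 14.75
position: [0.6375, 0.0342, 0.0408]
tool_rot: [2.087, 2.347, 0.001]
ft_force: [-0.7, -0.8, 3.2]
grip_width: 0.371
```

Contact came at 0.0408 m, as predicted. Releasing B, then on to C.

Emit:
{"api": "move_arm", "payload": {
  "dp": [
    [0, 0, -0.02],
    [0, 0, -0.02],
    [0, 0, -0.02],
    [0, 0, -0.02],
    [0, 0, -0.02]
  ],
  "turn": [0, 0, 0, 0, 0],
  "jaw": [-0.1, 0.1, 0.3, 0.3, 0.3]
}}

```text
time: 15.25
position: [0.6371, 0.0343, 0.0407]
tool_rot: [-2.088, -2.348, 0.0]
ft_force: [-0.2, 0.1, 0.1]
grip_width: 0.638
```

Emit:
{"api": "move_arm", "payload": {
  "dp": [
    [0, 0, -0.4],
    [0, 0, -1.2],
    [0, 0, -2.4],
    [0, 0, -3.4],
    [0, 0, -3.4]
  ],
  "turn": [0, 0, 0, 0, 0],
  "jaw": [0.3, 0.3, 0.3, 0.3, 0.3]
}}

```text
time: 15.75
position: [0.6405, 0.0339, 0.1488]
tool_rot: [2.084, 2.343, 0.012]
ft_force: [-0.1, -0.4, 1.2]
grip_width: 0.65
```

```bash
python3 plan.py .4596 .0153 .140 -5.1
```

```text
t 15.75 pos [0.6405 0.0339 0.1488] jaw 6.69 tilt 0.54 dp [ 0.088 -6.063  0.237] turn 2.359 len 0.182 F [-0.1 -0.4  1.2] w 56.6
```

Emit:
{"api": "move_arm", "payload": {
  "dp": [
    [0.05, -1.3, 0.1],
    [0.1, -2.7, 0.2],
    [0.1, -4.1, 0.2],
    [0.1, -5.4, 0.2],
    [0.1, -5.95, 0.2]
  ],
  "turn": [0.5, 1, 1.5, 2, 2.36],
  "jaw": [0.5, 0.5, 0.5, 0.5, 0.5]
}}

```text
time: 16.25
position: [0.456, 0.016, 0.136]
tool_rot: [-2.317, -2.117, 0.001]
ft_force: [0.4, 0.3, 0.3]
grip_width: 0.747
```

Emit:
{"api": "move_arm", "payload": {
  "dp": [
    [0, 0, 0],
    [0, 0, 0],
    [0, 0, 0],
    [0, 0, 0]
  ],
  "turn": [0, 0, 0, 0],
  "jaw": [0.5, 0.5, 0.5, 0.5]
}}

```text
time: 16.65
position: [0.4605, 0.0162, 0.1369]
tool_rot: [2.317, 2.12, -0.001]
ft_force: [0.5, -0.6, -0.4]
grip_width: 0.75
```

```bash
python3 plan.py .4596 .0153 .043 -5.1; python3 - <<'E'
from h import *
im=ctrl.get_image("side")[130:380,150:450,::-1]; im=cv2.convertScaleAbs(im,alpha=1.6)
cv2.imwrite("pics/s7.png",cv2.resize(im,None,fx=2.4,fy=2.4,interpolation=cv2.INTER_CUBIC))
p=np.array([.4596,.0153,.102]); q=p.copy(); q[2]=.029; print((proj("side",[p,q])-[150,130])*2.4)
for a in "cd": print([(round(r["confidence"],2),np.round(r["rect"]).tolist()) for r in ctrl.look_for("side",f"nozzle_{a}_mid")[:2]])
E
```

```text
t 16.65 pos [0.4605 0.0162 0.1369] jaw -5.09 tilt 0.08 dp [-0.028 -0.029  3.129] turn 0.001 len 0.094 F [ 0.5 -0.6 -0.4] w 65.3
[[444.99836689 315.35809604]
 [441.79823388 388.8635578 ]]
[(0.67, [336.0, 281.0, 21.0, 38.0])]
[(0.68, [311.0, 309.0, 25.0, 40.0])]
```

View pics/s7.png

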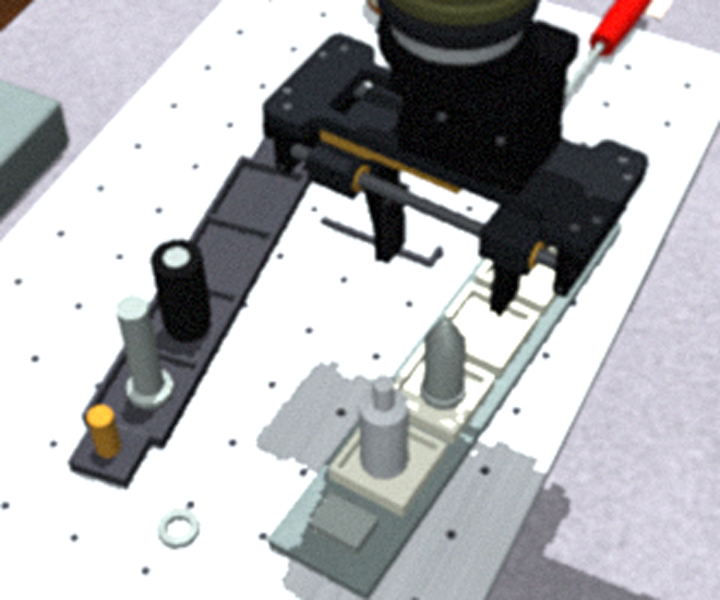

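A stands in pocket 1 and B in pocket 2, both upright. C's tip at crop (445,318) matches its projection at (445,315). Going down on C.

Emit:
{"api": "move_arm", "payload": {
  "dp": [
    [-0.03, -0.03, 0.8],
    [-0.03, -0.03, 1.6],
    [-0.03, -0.03, 2.3],
    [-0.03, -0.03, 2.9],
    [-0.03, -0.03, 3.1]
  ],
  "turn": [0, 0, 0, 0, 0],
  "jaw": [0.5, 0.5, 0.5, 0.5, 0.5],
  "grip_force": 20
}}

```text
time: 17.3
position: [0.4573, 0.0151, 0.042]
tool_rot: [-2.317, -2.12, 0.006]
ft_force: [-0.6, -0.3, 0.2]
grip_width: 0.753
```

Emit:
{"api": "move_arm", "payload": {
  "dp": [
    [0, 0, 0],
    [0, 0, 0],
    [0, 0, 0],
    [0, 0, 0],
    [0, 0, 0]
  ],
  "turn": [0, 0, 0, 0, 0],
  "jaw": [0.2, -0.1, -1, -1, -1]
}}

```text
time: 17.8
position: [0.459, 0.0157, 0.0443]
tool_rot: [2.318, 2.121, 0.002]
ft_force: [-0.1, 0.0, -0.3]
grip_width: 0.38
```

Emit:
{"api": "move_arm", "payload": {
  "dp": [
    [0, 0, 0],
    [0, 0, 0],
    [0, 0, 0],
    [0, 0, 0],
    [0, 0, 0]
  ],
  "turn": [0, 0, 0, 0, 0],
  "jaw": [-1, -1, -1, -1, -1],
  "grip_force": 25
}}

```text
time: 18.3
position: [0.459, 0.0157, 0.0441]
tool_rot: [2.318, 2.12, 0.001]
ft_force: [1.0, 0.1, 4.4]
grip_width: 0.29
```

```bash
python3 plan.py .6443 -.0259 .0430 6.68
```

```text
t 18.3 pos [0.459  0.0157 0.0441] jaw -5.08 tilt 0.06 dp [-0.834  6.274  0.042] turn -2.353 len 0.19 F [1.  0.1 4.4] w 25.3
```

Emit:
{"api": "move_arm", "payload": {
  "dp": [
    [0, 0, -0.4],
    [0, 0, -1.2],
    [0, 0, -2],
    [0, 0, -2.7],
    [0, 0, -2.7]
  ],
  "turn": [0, 0, 0, 0, 0],
  "jaw": [-1, -1, -1, -1, -1]
}}

```text
time: 18.8
position: [0.4601, 0.0157, 0.1273]
tool_rot: [2.317, 2.12, 0.007]
ft_force: [0.4, -0.2, -1.7]
grip_width: 0.291
```

Emit:
{"api": "move_arm", "payload": {
  "dp": [
    [-0.1, 1, 0],
    [-0.3, 2.3, 0],
    [-0.5, 3.7, 0],
    [-0.7, 5.1, 0],
    [-0.83, 6.27, 0]
  ],
  "turn": [-0.4, -0.9, -1.5, -2.1, -2.36],
  "jaw": [-1, -1, -1, -1, -1]
}}

```text
time: 19.3
position: [0.6445, -0.0265, 0.1226]
tool_rot: [-2.085, -2.349, 0.004]
ft_force: [0.4, 0.4, -0.3]
grip_width: 0.288
```

Emit:
{"api": "move_arm", "payload": {
  "dp": [
    [0, 0, 0.3],
    [0, 0, 0.5],
    [0, 0, 0.5],
    [0, 0, 0.5]
  ],
  "turn": [0, 0, 0, 0],
  "jaw": [-1, -1, -1, -1]
}}

```text
time: 19.7
position: [0.6423, -0.0254, 0.1094]
tool_rot: [-2.086, -2.347, 0.0]
ft_force: [-0.2, 0.0, -2.0]
grip_width: 0.288
```

```bash
python3 plan.py .6443 -.0259 .0390 6.68
```

```text
t 19.7 pos [ 0.6423 -0.0254  0.1094] jaw 6.72 tilt 0.1 dp [-0.027  0.066  2.347] turn 0.008 len 0.07 F [-0.2  0.  -2. ] w 25.1
```

Emit:
{"api": "move_arm", "payload": {
  "dp": [
    [0, 0.05, 0.6],
    [0, 0.05, 1.2],
    [0, 0.05, 1.8],
    [0, 0.05, 2.2],
    [0, 0.05, 2.2]
  ],
  "turn": [0, 0, 0, 0, 0],
  "jaw": [-1, -1, -1, -1, -1]
}}

```text
time: 20.2
position: [0.643, -0.0256, 0.0407]
tool_rot: [-2.085, -2.345, 0.006]
ft_force: [-0.9, 0.2, -2.5]
grip_width: 0.291
```

Emit:
{"api": "move_arm", "payload": {
  "dp": [
    [0, 0, 0],
    [0, 0, 0],
    [0, 0, 0]
  ],
  "turn": [0, 0, 0],
  "jaw": [-1, -1, -1]
}}

```text
time: 20.5
position: [0.6459, -0.0259, 0.0447]
tool_rot: [2.087, 2.347, 0.002]
ft_force: [0.5, 0.8, -2.5]
grip_width: 0.289
```

```bash
python3 plan.py .6443 -.0259 .0350 6.68
```

```text
t 20.5 pos [ 0.6459 -0.0259  0.0447] jaw 6.71 tilt 0.1 dp [ 0.006 -0.054  0.324] turn 0.006 len 0.01 F [ 0.5  0.8 -2.5] w 25.2
```

Emit:
{"api": "move_arm", "payload": {
  "dp": [
    [0, -0.03, 0.1],
    [0, -0.03, 0.2],
    [0, -0.03, 0.29],
    [0, -0.03, 0.29],
    [0, -0.03, 0.29]
  ],
  "turn": [0, 0, 0, 0, 0],
  "jaw": [-1, -1, -1, -1, -1]
}}

```text
time: 21.0
position: [0.6442, -0.0259, 0.0349]
tool_rot: [-2.087, -2.348, 0.0]
ft_force: [0.2, 0.8, -1.5]
grip_width: 0.29
```

Emit:
{"api": "move_arm", "payload": {
  "dp": [
    [0, 0, 0.05],
    [0, 0, 0.05],
    [0, 0, 0.05]
  ],
  "turn": [0, 0, 0],
  "jaw": [-1, -1, -1]
}}

```text
time: 21.3
position: [0.6446, -0.0259, 0.0342]
tool_rot: [2.087, 2.347, 0.001]
ft_force: [-1.4, -0.3, 4.1]
grip_width: 0.286
```

Contact at 0.0342 m. Releasing C, then on to D.

Emit:
{"api": "move_arm", "payload": {
  "dp": [
    [0, 0, -0.02],
    [0, 0, -0.02],
    [0, 0, -0.02],
    [0, 0, -0.02],
    [0, 0, -0.02]
  ],
  "turn": [0, 0, 0, 0, 0],
  "jaw": [-0.3, 0, 0.2, 0.2, 0.2]
}}

```text
time: 21.8
position: [0.6442, -0.0259, 0.0341]
tool_rot: [-2.088, -2.348, -0.0]
ft_force: [0.0, 0.7, 0.3]
grip_width: 0.571
```

Emit:
{"api": "move_arm", "payload": {
  "dp": [
    [0, 0, -0.4],
    [0, 0, -1.2],
    [0, 0, -2.4],
    [0, 0, -3.6],
    [0, 0, -3.6]
  ],
  "turn": [0, 0, 0, 0, 0],
  "jaw": [0.2, 0.2, 0.2, 0.2, 0.2]
}}

```text
time: 22.3
position: [0.6479, -0.0268, 0.1489]
tool_rot: [2.083, 2.342, 0.011]
ft_force: [0.3, -0.5, 0.5]
grip_width: 0.6
```

```bash
python3 plan.py .470 .0784 .140 -5.1
```

```text
t 22.3 pos [ 0.6479 -0.0268  0.1489] jaw 6.69 tilt 0.59 dp [ 4.175 -5.484  0.236] turn 2.357 len 0.207 F [ 0.3 -0.5  0.5] w 52.2
```

Emit:
{"api": "move_arm", "payload": {
  "dp": [
    [0.8, -1.1, 0.1],
    [1.7, -2.2, 0.2],
    [2.6, -3.4, 0.2],
    [3.5, -4.6, 0.2],
    [4.17, -5.38, 0.2]
  ],
  "turn": [0.5, 1, 1.5, 2, 2.36],
  "jaw": [0.5, 0.5, 0.5, 0.5, 0.5]
}}

```text
time: 22.8
position: [0.4666, 0.0807, 0.1357]
tool_rot: [-2.317, -2.119, 0.001]
ft_force: [-0.4, 0.5, 0.6]
grip_width: 0.746
```

Emit:
{"api": "move_arm", "payload": {
  "dp": [
    [0, 0, 0],
    [0, 0, 0],
    [0, 0, 0],
    [0, 0, 0]
  ],
  "turn": [0, 0, 0, 0],
  "jaw": [0.5, 0.5, 0.5, 0.5]
}}

```text
time: 23.2
position: [0.4703, 0.0783, 0.1364]
tool_rot: [2.319, 2.117, -0.0]
ft_force: [0.6, -0.4, -1.1]
grip_width: 0.751
```

```bash
python3 plan.py .470 .0784 .045 -5.1; python3 - <<'E'
from h import *
im=ctrl.get_image("side")[130:380,150:450,::-1]; im=cv2.convertScaleAbs(im,alpha=1.6)
cv2.imwrite("pics/s8.png",cv2.resize(im,None,fx=2.4,fy=2.4,interpolation=cv2.INTER_CUBIC))
p=np.array([.470,.0784,.107]); q=p.copy(); q[2]=.029; print((proj("side",[p,q])-[150,130])*2.4)
E
```

```text
t 23.2 pos [0.4703 0.0783 0.1364] jaw -5.21 tilt 0.07 dp [ 0.004 -0.014  3.045] turn -0.022 len 0.091 F [ 0.6 -0.4 -1.1] w 65.3
[[381.46423654 381.41624676]
 [382.45467804 458.44375153]]
```

View pics/s8.png

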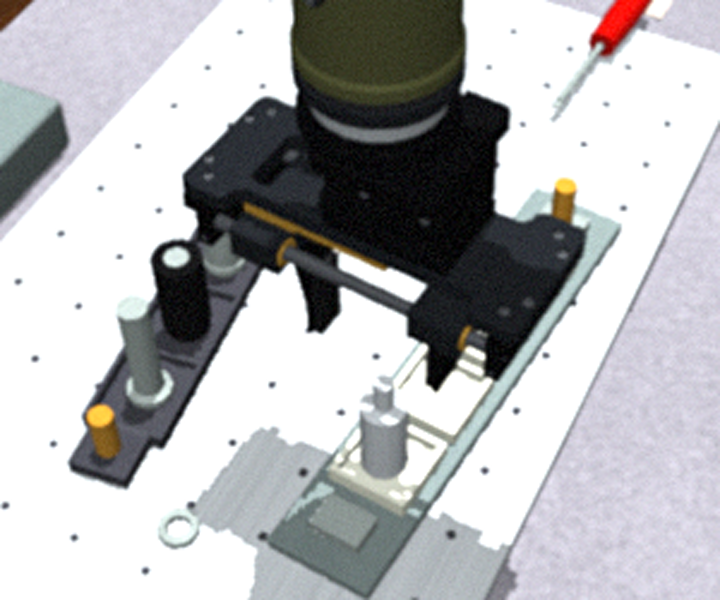

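A, B and C are in place. D's stem top at crop (384,384) matches its projection at (381,381). Going down on D.

Emit:
{"api": "move_arm", "payload": {
  "dp": [
    [0, 0, 0.8],
    [0, 0, 1.6],
    [0, 0, 2.3],
    [0, 0, 2.9],
    [0, 0, 3.03]
  ],
  "turn": [0, 0, 0, 0, 0],
  "jaw": [0.5, 0.5, 0.5, 0.5, 0.5],
  "grip_force": 20
}}

```text
time: 23.75
position: [0.4683, 0.078, 0.0433]
tool_rot: [2.319, 2.119, -0.007]
ft_force: [-0.4, -0.2, 0.5]
grip_width: 0.746
```

Emit:
{"api": "move_arm", "payload": {
  "dp": [
    [0, 0, 0],
    [0, 0, 0],
    [0, 0, 0],
    [0, 0, 0],
    [0, 0, 0]
  ],
  "turn": [0, 0, 0, 0, 0],
  "jaw": [0.2, -0.1, -1, -1, -1]
}}

```text
time: 24.25
position: [0.4697, 0.0798, 0.0458]
tool_rot: [-2.318, -2.121, -0.002]
ft_force: [0.1, -0.5, -0.1]
grip_width: 0.377
```

Emit:
{"api": "move_arm", "payload": {
  "dp": [
    [0, 0, 0],
    [0, 0, 0],
    [0, 0, 0],
    [0, 0, 0],
    [0, 0, 0]
  ],
  "turn": [0, 0, 0, 0, 0],
  "jaw": [-1, -1, -1, -1, -1],
  "grip_force": 25
}}

```text
time: 24.75
position: [0.4699, 0.0797, 0.0457]
tool_rot: [2.318, 2.121, 0.002]
ft_force: [0.1, -0.3, 5.5]
grip_width: 0.33
```

```bash
python3 plan.py .6513 -.0855 .0450 6.68
```

```text
t 24.75 pos [0.4699 0.0797 0.0457] jaw -5.08 tilt 0.06 dp [-4.95   6.512  0.026] turn -2.353 len 0.245 F [ 0.1 -0.3  5.5] w 28.7
```

Emit:
{"api": "move_arm", "payload": {
  "dp": [
    [0, 0, -0.4],
    [0, 0, -1.2],
    [0, 0, -2],
    [0, 0, -2.8],
    [0, 0, -2.8]
  ],
  "turn": [0, 0, 0, 0, 0],
  "jaw": [-1, -1, -1, -1, -1]
}}

```text
time: 25.25
position: [0.4711, 0.0799, 0.1321]
tool_rot: [2.317, 2.12, 0.008]
ft_force: [0.2, 0.6, -1.4]
grip_width: 0.329
```

Emit:
{"api": "move_arm", "payload": {
  "dp": [
    [-0.8, 1, 0],
    [-1.7, 2.2, 0],
    [-2.6, 3.4, 0],
    [-3.5, 4.6, 0],
    [-4.3, 5.7, 0]
  ],
  "turn": [-0.4, -0.9, -1.4, -1.9, -2.36],
  "jaw": [-1, -1, -1, -1, -1]
}}

```text
time: 25.75
position: [0.6285, -0.0655, 0.1274]
tool_rot: [-2.085, -2.348, 0.004]
ft_force: [0.7, 0.4, -0.6]
grip_width: 0.328
```

Emit:
{"api": "move_arm", "payload": {
  "dp": [
    [0, 0, 0],
    [0, 0, 0],
    [0, 0, 0]
  ],
  "turn": [0, 0, 0],
  "jaw": [-1, -1, -1]
}}

```text
time: 26.05
position: [0.6271, -0.063, 0.1283]
tool_rot: [-2.085, -2.346, 0.001]
ft_force: [-1.0, 0.7, -1.0]
grip_width: 0.33
```

```bash
python3 plan.py .6513 -.0855 .110 6.68
```

```text
t 26.05 pos [ 0.6271 -0.063   0.1283] jaw 6.74 tilt 0.14 dp [-0.84   0.716  0.607] turn 0.012 len 0.038 F [-1.   0.7 -1. ] w 28.7
```

Emit:
{"api": "move_arm", "payload": {
  "dp": [
    [-0.4, 0.3, 0.2],
    [-0.84, 0.7, 0.6],
    [-0.84, 0.7, 0.6],
    [-0.84, 0.7, 0.6],
    [-0.84, 0.7, 0.6]
  ],
  "turn": [0, 0, 0, 0, 0],
  "jaw": [-1, -1, -1, -1, -1]
}}

```text
time: 26.55
position: [0.6516, -0.085, 0.1118]
tool_rot: [-2.085, -2.349, -0.002]
ft_force: [0.4, 0.0, -1.2]
grip_width: 0.332
```

```bash
python3 plan.py .6513 -.0855 .0410 6.68
```

```text
t 26.55 pos [ 0.6516 -0.085   0.1118] jaw 6.8 tilt 0.08 dp [-0.017 -0.014  2.359] turn 0.024 len 0.071 F [ 0.4  0.  -1.2] w 28.9
```

Emit:
{"api": "move_arm", "payload": {
  "dp": [
    [0, 0, 0.6],
    [0, 0, 1.2],
    [0, 0, 1.8],
    [0, 0, 2.25],
    [0, 0, 2.25]
  ],
  "turn": [0, 0, 0, 0, 0],
  "jaw": [-1, -1, -1, -1, -1]
}}

```text
time: 27.05
position: [0.6498, -0.0863, 0.0404]
tool_rot: [-2.085, -2.345, 0.005]
ft_force: [0.5, -0.9, -1.6]
grip_width: 0.332
```

Emit:
{"api": "move_arm", "payload": {
  "dp": [
    [0, 0, 0],
    [0, 0, 0],
    [0, 0, 0]
  ],
  "turn": [0, 0, 0],
  "jaw": [-1, -1, -1]
}}

```text
time: 27.35
position: [0.6528, -0.087, 0.0447]
tool_rot: [2.087, 2.347, 0.002]
ft_force: [0.5, 1.4, -0.8]
grip_width: 0.326
```

```bash
python3 plan.py .6513 -.0855 .0365 6.68
```

```text
t 27.35 pos [ 0.6528 -0.087   0.0447] jaw 6.71 tilt 0.1 dp [ 0.055 -0.043  0.273] turn 0.005 len 0.008 F [ 0.5  1.4 -0.8] w 28.3
```

Emit:
{"api": "move_arm", "payload": {
  "dp": [
    [0.05, -0.03, 0.1],
    [0.05, -0.03, 0.2],
    [0.05, -0.03, 0.26],
    [0.05, -0.03, 0.26],
    [0.05, -0.03, 0.26]
  ],
  "turn": [0, 0, 0, 0, 0],
  "jaw": [-1, -1, -1, -1, -1]
}}

```text
time: 27.85
position: [0.6509, -0.0853, 0.0359]
tool_rot: [-2.088, -2.348, 0.0]
ft_force: [0.2, 0.2, -1.0]
grip_width: 0.33
```

Emit:
{"api": "move_arm", "payload": {
  "dp": [
    [0, 0, 0.04],
    [0, 0, 0.04],
    [0, 0, 0.04]
  ],
  "turn": [0, 0, 0],
  "jaw": [-1, -1, -1]
}}

```text
time: 28.15
position: [0.651, -0.0854, 0.0358]
tool_rot: [-2.087, -2.347, -0.001]
ft_force: [-3.3, 1.8, 6.1]
grip_width: 0.328
```

Contact at 0.0358 m. Releasing D, backing off and clearing the view.

Emit:
{"api": "move_arm", "payload": {
  "dp": [
    [0, 0, -0.02],
    [0, 0, -0.02],
    [0, 0, -0.02],
    [0, 0, -0.02],
    [0, 0, -0.02]
  ],
  "turn": [0, 0, 0, 0, 0],
  "jaw": [-0.2, 0, 0.2, 0.2, 0.2]
}}

```text
time: 28.65
position: [0.6509, -0.0853, 0.0352]
tool_rot: [-2.087, -2.348, 0.0]
ft_force: [0.2, 0.7, 0.6]
grip_width: 0.583
```

Emit:
{"api": "move_arm", "payload": {
  "dp": [
    [0, 0, -0.4],
    [0, 0, -1.2],
    [0, 0, -2.4],
    [0, 0, -3.6],
    [0, 0, -4.5]
  ],
  "turn": [0, 0, 0, 0, 0],
  "jaw": [0.2, 0.2, 0.2, 0.2, 0.2]
}}

```text
time: 29.15
position: [0.6517, -0.0859, 0.1739]
tool_rot: [2.087, 2.345, 0.003]
ft_force: [2.0, -0.1, 0.3]
grip_width: 0.599
```

Emit:
{"api": "move_arm", "payload": {
  "dp": [
    [-1.4, 0, 0],
    [-2.8, 0, 0],
    [-4.2, 0, 0],
    [-5.6, 0, 0],
    [-6, 0, 0]
  ],
  "turn": [0, 0, 0, 0, 0],
  "jaw": [0.2, 0.2, 0.2, 0.2, 0.2]
}}

```text
time: 29.65
position: [0.67, -0.2713, 0.1715]
tool_rot: [2.094, 2.338, -0.006]
ft_force: [-0.3, -0.7, -0.1]
grip_width: 0.6
```

Emit:
{"api": "move_arm", "payload": {
  "dp": [
    [0, 0, 0],
    [0, 0, 0],
    [0, 0, 0],
    [0, 0, 0]
  ],
  "turn": [0, 0, 0, 0],
  "jaw": [0.2, 0.2, 0.2, 0.2]
}}

```text
time: 30.05
position: [0.6728, -0.2615, 0.1705]
tool_rot: [-2.083, -2.351, -0.002]
ft_force: [0.3, -0.1, 0.1]
grip_width: 0.599
```

```bash
python3 plan.py .6513 -.25 .17 6.68; python3 - <<'E'
from h import *
a=cv2.convertScaleAbs(ctrl.get_image("side")[150:350,160:310,::-1],alpha=1.6)
b=cv2.convertScaleAbs(ctrl.get_image("top")[110:210,200:400,::-1],alpha=1.6)
a=cv2.resize(a,None,fx=2.6,fy=2.6,interpolation=cv2.INTER_CUBIC); b=cv2.resize(b,(400,200),interpolation=cv2.INTER_CUBIC)
o=np.zeros((520,800,3),np.uint8); o[:,:390]=a; o[:200,395:795]=b; cv2.imwrite("pics/s9.png",o)
E
```

```text
t 30.05 pos [ 0.6728 -0.2615  0.1705] jaw 6.9 tilt 0.08 dp [ 0.466 -0.665  0.016] turn 0.043 len 0.024 F [ 0.3 -0.1  0.1] w 52.1
```

View pics/s9.png

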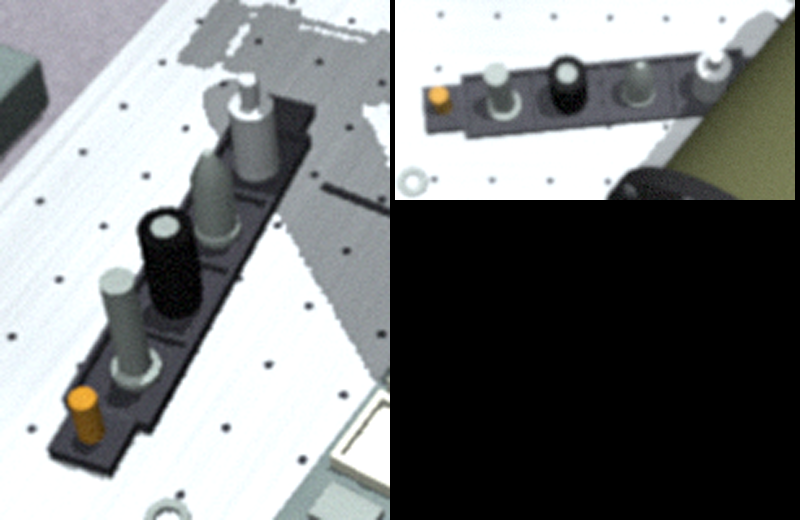

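The picture shows pin, A, B, C, D in order, all upright, each between its dividers. One numeric check of the tops in the magazine frame, then I hand in if it is good.

```bash
python3 - <<'E'
from h import *
m=np.array([.6408,.0039]); u=np.array([-.1163,.9932]); ok=True
for i,(n,s,t) in enumerate([("A",(118,279),(102,73)),("B",(165,226),(173,73)),("C",(208,153),(246,64)),("D",(250,82),(319,58))]):
    (o,v),(q,w)=ray("top",np.array(t)/2+[199.75,109.75]),ray("side",np.array(s)/2.6+[159.7,149.7])
    k=np.linalg.lstsq(np.c_[v,-w],q-o,rcond=None)[0]; P=(o+v*k[0]+q+w*k[1])/2; d=P[:2]-m
    y,x=d@u,d@[u[1],-u[0]]; print(n,"x",x.round(4),"y",y.round(4),"topz",P[2].round(4)); ok&=abs(x)<.01 and abs(y-(.09-.06*i))<.012
print(ok,ctrl.get_state()["ft_force"])
if ok: print(ctrl.close_job())
E
```

```text
A x -0.0015 y 0.0869 topz 0.1029
B x -0.0011 y 0.0304 topz 0.0866
C x -0.0009 y -0.0296 topz 0.0893
D x -0.0039 y -0.0886 topz 0.0965
True [ 0.03810333 -0.45347579  0.03994605]
the job is handed in; nothing more can be done
None
```

I moved all four nozzles from the wash stand to the magazine in the order A, B, C, D, counted from each pin, and handed the job in at about 30 s of the 104 s allowed.

- **Placing:** I set each nozzle down until the wrist force rose. The highest force seen was about 9 N.
- **Last check, position:** the final pictures show all four upright in their own pockets. From both cameras, each nozzle's top is within about 4 mm of its pocket's centre across the magazine and along the row.
- **Last check, height:** top heights of 103, 87, 89 and 97 mm fit nozzles standing on a floor at about 18–19 mm.
- **Robot clear:** at hand-in the gripper was open and well away from the nozzles, and the wrist force was close to zero.
- **Checks that failed or disagreed:** none failed. The one disagreement was the first height estimate from the cameras, which was a few mm off for the magazine, so I took the set-down height from contact instead.

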